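Release a cell from the dispenser and ease its hood shut

ROBOT

A 6-joint arm with a two-finger parallel gripper is mounted at the origin on a cart in front of the work surface, level with it; the furniture and walls round the work are solid. World frame = base frame: x ahead of the robot, y to its left, z up, the work surface at z = 0. Lengths are in m, angles in rad, forces in N, time in s.
With the tool pointing down it reaches from about 0.225 to 0.875 m from the base axis. Payload 3.4 kg.
Tool frame: the origin (TCP) lies midway between the tips of the shut fingers; the grasp point (between the pads) lies 19 mm behind it (manip.grip_point_offset is the distance from the TCP to the grasp point, in m); x points along the fingers, y is the direction in which the jaws open and shut, and the axes are right-handed (so a half turn about x gives the same grasp; the last joint's range is limited). The gripper opens to 85 mm and grips with 20 to 120 N. Pads are 22 mm wide; open, the fingers measure 114 mm over their backs; the gripper's body (76 mm by 85 mm) begins 54 mm behind the grasp point. The pads swing forward as they close: fully open they stand 13 mm farther back than shut.
Start: joints at [1.196, 0.276, 1.505, -0, 1.361, -0.121], TCP at [0.144, 0.557, 0.231] pointing down, gripper open.
Joint ranges: [-2.89, 2.89], [-0.75, 2.08], [0.22, 2.7], [-1.18, 4.32], [0.11, 2.71], [-2.7, 2.7]. Speed limits (rad/s): [2.57, 2.57, 3.14, 3.14, 3.14, 3.14].

INTERFACE

Orientations are given as a unit quaternion [w, x, y, z].
In Python, from rig import manip gives the robot as it stands.
- The arm moves only by the shell command python3 -m crank 'ROWS' [FORCE]. ROWS is a JSON object of lists of equal length, an entry for each row: "grip": the opening, from 0 (shut) to 1 (fully open); "slide": the shift along the world's x, y, z in cm, a list of three; "roll": the turn about the world's z in degrees. In form: {"grip": [grip, ...], "slide": [[dx, dy, dz], ...], "roll": [roll, ...]}. A call has 1 to 20 rows; each row is the pose to reach, as a shift and turn from the pose commanded when the call began; what a row does not reach only later rows make up. A row lasts 1/10 s, in which the tool goes at most 50 mm and 8.59 degrees, less where a joint would pass 70% of its speed; a pose out of reach is approached as far as the arm can. A call with a gripper value outside its range is refused whole. The fingers move at their own pace and stop on an object; FORCE is the grip in N (left out, the last holds). Time passes only in rows, so rows that repeat a pose let the fingers close. It gives the time, the measured TCP pose, the force and the opening at its end, in the units of the state.
- manip.get_state(): the state, without advancing time (a new reading comes with each control period).
- manip.get_image(name): name is "scene" or "top" or "wrist"; returns a dict with "frame" (420x560x3 uint8, red, green, blue), "K" (3x3 intrinsics, pixels), "R" (3x3) and "t" (3): a world point X has camera coordinates R X + t. Camera axes: x right, y down, z forward; pixel columns grow to the right and rows downward; lengths in m; the calibration is good to about 2 mm. The wrist camera is an equidistant fisheye: a pixel r from the principal point sees the ray r / f radians off the axis. A picture is of the moment at which its call begins. There is no depth.
- manip.sign_off(): hands the job in, once; it reports no verdict.
The state is a dict: "clock": time; "qpos": joint angles; "qd": joint speeds; "effort": joint torques, N m; "position": TCP position; "ee_rot": TCP orientation; "contact_force": force on the tool from outside, world axes, zero at the start; "moment": the same for the moment, N m; "width": finger opening in m.
Only numpy, scipy, OpenCV 4.12 (cv2) and the standard library are available. Lean on these libraries where they do the work, as an engineer would, in place of code of your own. Each camera call takes 0.05 s, during which the arm holds its last target. There are 200 camera calls.

TASK

Let the battery cell out of the bench dispenser: press the lever pad at its side all the way down with the fingertips so that the linked hood opens fully and the cell rolls by itself into the open tray at the front. Then keep your fingertips on the pad and let it up slowly, so that the hood is eased shut and does not slam, and move clear. Do not touch the cell or the hood yourself, and leave the standing cell, the tin and the solder spool where they are.

Things in the scene. Friction and masses are not known exactly. Their poses are not given: they have to be found in the camera images.
- dispenser: Grey metal cell dispenser screwed to the bench. Origin on the bench under the body; its front (open tray end) points along its own -x, the lever is on its own +y side. Base plate x -135 to 95 mm, y -65 to 65. A chute 80 mm wide slopes 10 degrees down to the tray (x -118 to -50, walls to 50 mm high); behind that, to x 88, the body under the hood, 100 mm high.
- hood: Hood on top of the dispenser: clear window in an aluminium frame, 142 x 104 mm, flat when shut; its front gate hangs 56 mm down and holds the cell back. Origin on the rear hinge axis, 100 mm above the bench; opens about its own +y by up to 0.77 rad. A rod links it to the lever; it turns about 2.2 times the lever's angle. Its weight (about 0.35 kg) shuts it, undamped: released, it slams.
- hood_front (a point): Middle of the top of the hood's front edge, 129 mm in front of the hinge. Rises from 102 to about 190 mm above the bench as the hood opens; the gate never comes more than 15 mm further forward than when shut.
- lever (a joint): Lever angle, rad: 0 = up (hood shut, held by its weight), 0.35 = pressed to the stop; fully pressed from 0.30; the stop is hard, so meet it slowly. Pivot 60 mm above the bench at the dispenser's x 0, y 62 mm, axis along its y. Eased shut means the lever returns at well under 0.9 rad/s (pad rising well under 0.15 m/s): take 1.5 s or more.
- lever_pad (a point): Centre of the top face of the lever's black ribbed pad, 40 x 40 x 6 mm, at the dispenser's x -175, y 62 mm, 90 mm above the bench when up. Pressed, it goes straight down 61 mm (sideways within 2 mm) to 29 mm above the bench and tilts 0.35 rad, front edge down. Takes 1 to 4 N until it meets the stop. Free space all round; the hood is behind it.
- cell: Grey cylindrical battery cell, 32 mm diameter, 71 mm long, 0.1 to 0.2 kg, lying in the chute across the dispenser behind the hood's gate. Its own x is the cell's axis. Rolls down to the tray in under a second when the gate has risen 30 mm or so.
- cell_center (a point): Centre of that cell.
- tray_rest (a point): Fixed point on the dispenser where the cell's centre rests in the front tray, against the front stop: 102 mm in front of the dispenser's origin, 40 mm above the bench.
- spare_cell: Bystander: grey cell of the same kind, standing upright on the bench, 32 mm diameter, 72 mm high; origin at the centre of its underside.
- tin: Bystander: flat round tin with a yellow lid, 51 mm diameter, 21 mm high; origin at the centre of its underside.
- spool: Bystander: solder spool, 56 mm diameter, 38 mm high; origin at the centre of its underside.

How it is judged:
By the outcome, as a careful person would: the job done as asked, in the order asked, and still so for the second after the job is handed in, with the robot touching nothing.
It also fails if it takes over 38 s, if anything falls off the work surface, if the arm or the gripper's body presses on something with over 40 N, if the wrist force passes 120 N, or if a joint passes its speed limit or range.

## Working session

There is one attempt and no reset: what is moved stays moved. The work goes in short steps, Python scripts to look and compute and a shell command to move; the robot and the scene stay as the last step left them, time stands still between calls to the robot, and variables do not carry over. Pictures are saved under pics/ and viewed, on a budget of 10 in all, crops included, one or two more only if the job needs it, and the job is handed in when it is done.

```bash
mkdir -p pics; cat > h.py <<'E'
import numpy as np,cv2,pickle
def ray(c,u,v):
    d=np.linalg.inv(c["K"])@[u,v,1.]; R=c["R"]; return -R.T@c["t"], R.T@d
def onz(c,u,v,z):
    o,d=ray(c,u,v); return o+d*(z-o[2])/d[2]
def proj(c,X):
    p=c["K"]@(c["R"]@np.asarray(X,float)+c["t"]); return p[:2]/p[2]
def tri(c1,p1,c2,p2):
    o1,d1=ray(c1,*p1);o2,d2=ray(c2,*p2)
    s=np.linalg.lstsq(np.c_[d1,-d2],o2-o1,rcond=None)[0]
    a=o1+s[0]*d1;b=o2+s[1]*d2
    return (a+b)/2,np.linalg.norm(a-b)
E
python3 - <<'E'
from rig import manip
import cv2,pickle
I={}
for n in("top","scene"):
    I[n]=manip.get_image(n); cv2.imwrite(f"pics/{n}0.png",cv2.resize(I[n]["frame"][:,:,::-1],(800,600)))
    print(n,I[n]["K"],-I[n]["R"].T@I[n]["t"])
pickle.dump(I,open("i0.pkl","wb")); s=manip.get_state();print({k:s[k] for k in("clock","position","ee_rot","contact_force","width")})
E
```

```text
top [[397.63106168   0.         281.95161802]
 [  0.         397.63106168 206.39479688]
 [  0.           0.           1.        ]] [0.48406742 0.08029628 1.1381512 ]
scene [[493.14671571   0.         283.02839757]
 [  0.         493.14671571 219.8589504 ]
 [  0.           0.           1.        ]] [ 0.12973094 -0.63245725  0.94211319]
{'clock': 0.1, 'position': array([0.14421065, 0.55613073, 0.2305054 ]), 'ee_rot': array([ 0.7012892 ,  0.08889162,  0.70155673, -0.09005492]), 'contact_force': array([ 0.84934042,  0.01605227, -0.61152881]), 'width': 0.08539701429703095}
```

View pics/top0.png

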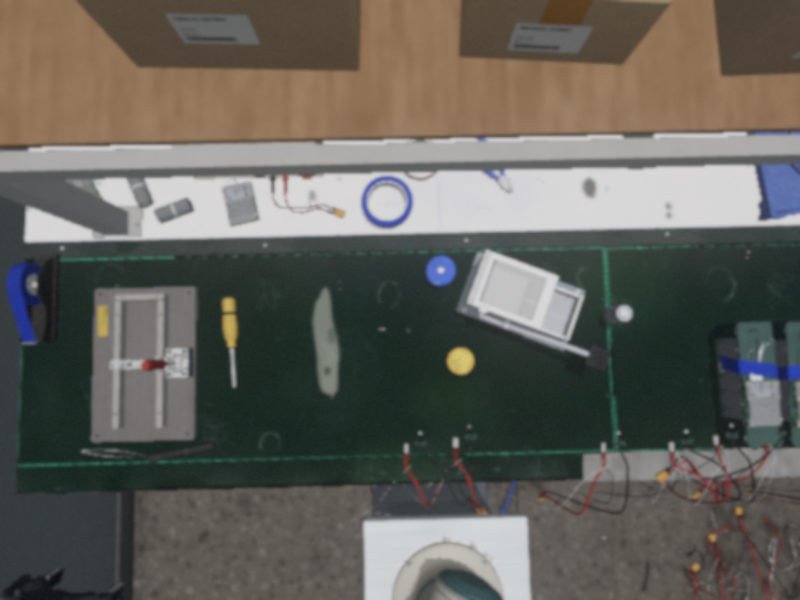

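View pics/scene0.png

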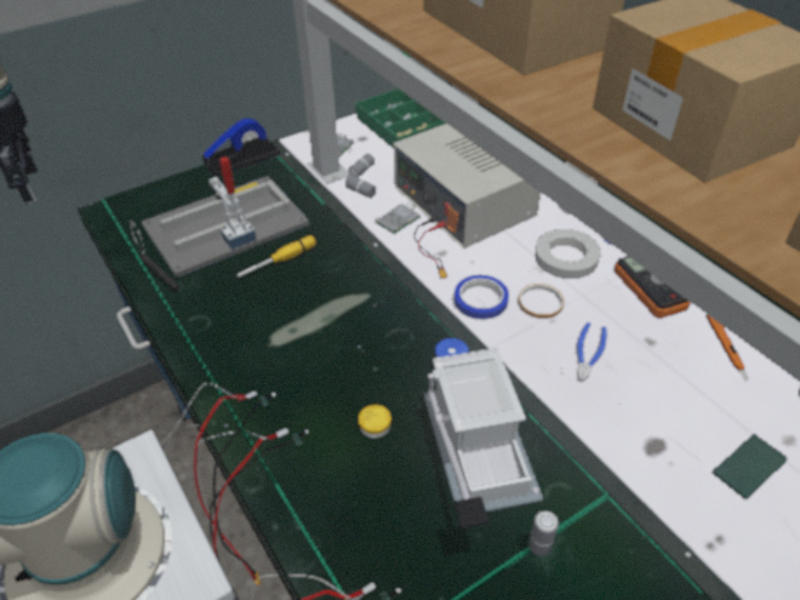

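Top: pad at about (597,357), spare cell's top at (624,313), hood about (512,288), tin (460,361) and spool (440,270). Scene: pad about (472,511), cell (545,520). I'll refine these on enlarged crops.

```bash
python3 - <<'E'
import pickle,cv2,numpy as np
from h import *
I=pickle.load(open("i0.pkl","rb")); T,S=I["top"],I["scene"]
k=.7
P,e=tri(T,(597*k,357*k),S,(472*k,511*k)); print("pad rough",P,e)
print("spare top",onz(T,624*k,313*k,.072),onz(S,545*k,520*k,.072),"tin",onz(T,460*k,361*k,.021))
a=T["frame"][160:270,310:450]; b=S["frame"][240:400,285:395]
A=cv2.resize(a,None,fx=3.2,fy=3.2,interpolation=cv2.INTER_CUBIC);B=cv2.resize(b,None,fx=3.2,fy=3.2,interpolation=cv2.INTER_CUBIC)
H=np.zeros((512,448+352,3),np.uint8);H[:352,:448]=A;H[:,448:]=B
H=np.clip((H/255.)**.5*255,0,255).astype(np.uint8)
cv2.imwrite("pics/crop0.png",H[:,:,::-1])
E
```

```text
pad rough [ 0.4575166 -0.283904   0.0867519] 0.0035333682271007955
spare top [ 0.53666385 -0.34353598  0.072     ] [ 0.53805956 -0.34379541  0.072     ] tin [ 0.45294339 -0.03698096  0.021     ]
```

View pics/crop0.png

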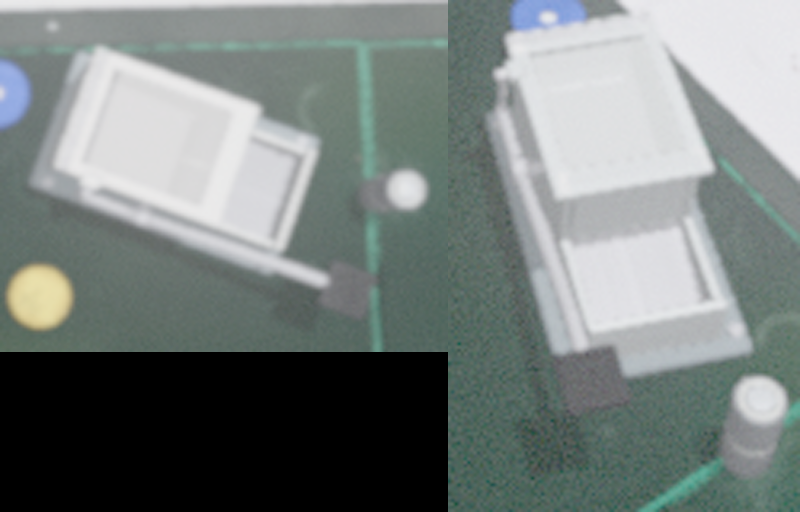

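```bash
python3 - <<'E'
import pickle,numpy as np
from h import *
from scipy.spatial.transform import Rotation as Ro
I=pickle.load(open("i0.pkl","rb")); T,S=I["top"],I["scene"]
t=lambda x,y:(310+x/3.2,160+y/3.2); s=lambda x,y:(285+(x-448)/3.2,240+y/3.2)
P,e=tri(T,t(348,290),S,s(593,379)); print("pad",P,e, "on z.09:",onz(T,*t(348,290),.09),onz(S,*s(593,379),.09))
a=onz(T,*t(97,47),.102);b=onz(T,*t(262,105),.102);c=onz(T,*t(213,222),.102)
print("hood len",np.linalg.norm(a-b),"w",np.linalg.norm(b-c)); 
d=(a-b)[:2];y1=np.arctan2(d[1],d[0]); f=(c-b)[:2]; y2=np.arctan2(f[1],f[0])-np.pi/2; print("yaw",np.degrees([y1,y2]))
for y in(y1,):
    ex=np.array([np.cos(y),np.sin(y)]);ey=np.array([-ex[1],ex[0]])
    o=(b+c)[:2]/2+.041*ex; print("origin",o,"pad pred",o-.175*ex+.062*ey)
R=Ro.from_quat(np.array([.7012892,.08889162,.70155673,-.09005492])[[1,2,3,0]]).as_matrix();print(R.round(3), "jaw yaw",np.degrees(np.arctan2(R[1,1],R[0,1])))
# lever rod edge yaw check
E
```

```text
pad [ 0.45573024 -0.28559188  0.08825948] 0.0038144903350201664 on z.09: [ 0.4541315  -0.28398659  0.09      ] [ 0.45682111 -0.28709592  0.09      ]
hood len 0.1433168290438671 w 0.10494873221190176
yaw [69.02754227 64.8081274 ]
origin [ 0.57429101 -0.156778  ] pad pred [ 0.4537625  -0.29799371]
[[-0.001  0.251  0.968]
 [-0.002  0.968 -0.251]
 [-1.    -0.002 -0.   ]] jaw yaw 75.46126481837317
```

```bash
python3 -m crank '{"grip":[0,0,0,0,0,0,0,0,0,0,0,0,0,0,0,0,0,0,0,0],"slide":[[31.1,-84.2,0],[31.1,-84.2,0],[31.1,-84.2,0],[31.1,-84.2,0],[31.1,-84.2,0],[31.1,-84.2,0],[31.1,-84.2,0],[31.1,-84.2,0],[31.1,-84.2,0],[31.1,-84.2,0],[31.1,-84.2,0],[31.1,-84.2,0],[31.1,-84.2,0],[31.1,-84.2,0],[31.1,-84.2,0],[31.1,-84.2,0],[31.1,-84.2,0],[31.1,-84.2,0],[31.1,-84.2,0],[31.1,-84.2,0]],"roll":[-9,-9,-9,-9,-9,-9,-9,-9,-9,-9,-9,-9,-9,-9,-9,-9,-9,-9,-9,-9]}'
```

```text
clock: 2.1
position: [0.455, -0.2859, 0.2302]
ee_rot: [0.691, 0.145, 0.693, -0.144]
contact_force: [0.1, 0.6, 0.1]
width: -0.0003
```

```bash
python3 -m crank '{"grip":[0,0,0,0,0,0],"slide":[[0,0,-3],[0,0,-6],[0,0,-9],[0,0,-11.5],[0,0,-12.5],[0,0,-12.5]],"roll":[0,0,0,0,0,0]}'
python3 - <<'E'
from rig import manip
import cv2,numpy as np,pickle
from h import *
s=manip.get_state();p=s["position"];print(p,s["contact_force"])
S=manip.get_image("scene");T=manip.get_image("top");print("tip px scene,top",proj(S,p),proj(T,p))
W=manip.get_image("wrist");pickle.dump((S,T,W),open("i1.pkl","wb"))
b=cv2.resize(S["frame"][270:410,260:400],(560,560),interpolation=cv2.INTER_CUBIC)
b=np.clip((b/255.)**.5*255,0,255).astype(np.uint8)
cv2.imwrite("pics/s1.png",b[:,:,::-1]);cv2.imwrite("pics/w1.png",W["frame"][:,:,::-1])
E
```

```text
clock: 2.7
position: [0.4543, -0.2835, 0.1054]
ee_rot: [0.691, 0.145, 0.693, -0.143]
contact_force: [0.9, -0.3, 1.1]
width: 0.0002
[ 0.45428481 -0.28350433  0.10538095] [ 0.90699577 -0.33953301  1.09604571]
tip px scene,top [328.55298529 353.57253929] [420.6306258 250.6905097]
```

View pics/s1.png

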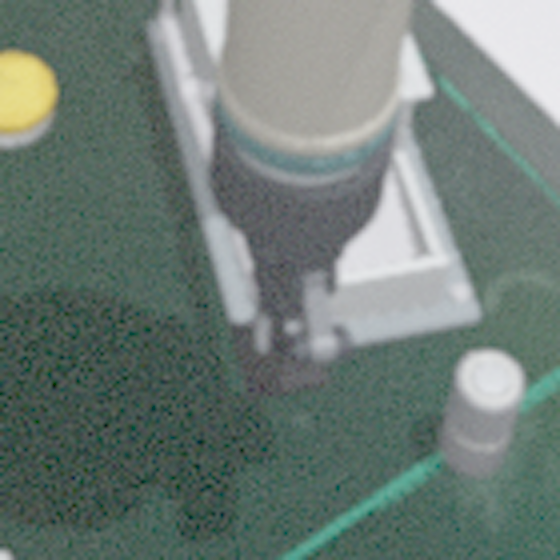

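View pics/w1.png

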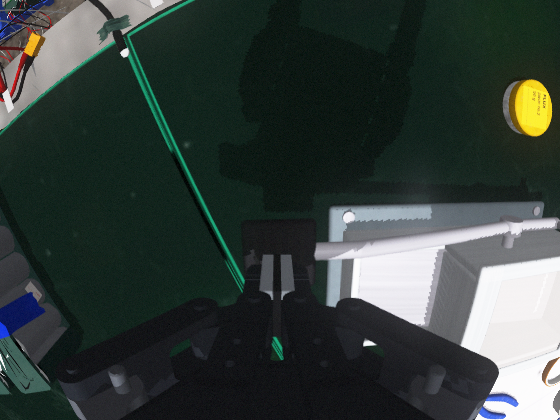

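The scene crop shows the tips over the pad. In the wrist view the pad's outer edge runs (243,220)–(315,218), with the tips at about (280,255). I'll cast those points onto the pad plane.

```bash
python3 - <<'E'
import pickle,numpy as np
from h import *
S,T,W=pickle.load(open("i1.pkl","rb"));K=W["K"]
def fz(u,v,z):
    d=np.array([(u-K[0,2])/K[0,0],(v-K[1,2])/K[1,1]]);th=np.hypot(*d);r=np.r_[d/th*np.sin(th),np.cos(th)]
    o=-W["R"].T@W["t"];r=W["R"].T@r;return o+r*(z-o[2])/r[2]
a=fz(243,220,.09);b=fz(315,218,.09);print(a,b,np.linalg.norm(a-b))
u=(b-a)/np.linalg.norm(b-a);n=np.array([-u[1],u[0],0]);n*=np.sign(n[0]);print("yaw",np.degrees(np.arctan2(u[1],u[0])),"centre",(a+b)/2+.02*n)
print("check tin",fz(528,107,.021))
E
```

```text
[ 0.43042734 -0.29276943  0.09      ] [ 0.4443354  -0.25794928  0.09      ] 0.03749502344080241
yaw 68.22697664686615 centre [ 0.45595458 -0.28277797  0.09      ]
check tin [ 0.4520645  -0.04623908  0.021     ]
```

```bash
python3 -m crank '{"grip":[0,0,0,0,0,0,0,0,0,0,0,0,0,0],"slide":[[0.1,0,-0.6],[0.1,0,-1.2],[0.1,0,-1.6],[0.1,0,-2],[0.1,0,-2.5],[0.1,0,-3],[0.1,0,-3.5],[0.1,0,-4],[0.1,0,-4.5],[0.1,0,-5],[0.1,0,-5.4],[0.1,0,-5.8],[0.1,0,-6.0],[0.1,0,-6.0]],"roll":[0,0,0,0,0,0,0,0,0,0,0,0,0,0]}'
```

```text
clock: 4.25
position: [0.4567, -0.2852, 0.0461]
ee_rot: [0.692, 0.145, 0.692, -0.144]
contact_force: [-0.1, -1.4, 3.0]
width: 0.0001
```

Contact at 3 N. I'll continue gently to the stop.

```bash
python3 -m crank '{"grip":[0,0,0,0,0],"slide":[[0,0,-0.3],[0,0,-0.6],[0,0,-0.9],[0,0,-1.0],[0,0,-1.0]],"roll":[0,0,0,0,0]}'
```

```text
clock: 4.75
position: [0.456, -0.2848, 0.036]
ee_rot: [0.692, 0.145, 0.693, -0.144]
contact_force: [1.1, 1.3, 2.3]
width: -0.0001
```

```bash
python3 -m crank '{"grip":[0,0,0,0],"slide":[[0,0,-0.1],[0,0,-0.2],[0,0,-0.3],[0,0,-0.3]],"roll":[0,0,0,0]}'; python3 -m crank '{"grip":[0,0],"slide":[[0,0,-0.1],[0,0,-0.1]],"roll":[0,0]}'
```

```text
clock: 5.15
position: [0.456, -0.2851, 0.0331]
ee_rot: [0.692, 0.144, 0.693, -0.144]
contact_force: [-0.3, 0.6, 2.6]
width: -0.0003
clock: 5.35
position: [0.4561, -0.2852, 0.0322]
ee_rot: [0.692, 0.144, 0.692, -0.144]
contact_force: [-0.7, 0.8, 1.8]
width: -0.0
```

```bash
python3 -m crank '{"grip":[0,0,0],"slide":[[0,0,-0.1],[0,0,-0.2],[0,0,-0.2]],"roll":[0,0,0]}'
python3 - <<'E'
from rig import manip
import cv2,numpy as np
o=np.zeros((560,800,3),np.uint8)
T=manip.get_image("top");S=manip.get_image("scene")
o[:352,:448]=cv2.resize(T["frame"][160:270,310:450],(448,352),interpolation=cv2.INTER_CUBIC)
o[:560,448:]=cv2.resize(S["frame"][230:405,285:395],(352,560),interpolation=cv2.INTER_CUBIC)
o=np.clip((o/255.)**.6*255,0,255).astype(np.uint8);cv2.imwrite("pics/p2.png",o[:,:,::-1]);print(manip.get_state()["contact_force"])
E
```

```text
clock: 5.65
position: [0.4563, -0.2854, 0.0302]
ee_rot: [0.692, 0.144, 0.692, -0.144]
contact_force: [-0.1, 0.4, 3.0]
width: 0.0003
[0.22957585 1.26320792 2.06448827]
```

View pics/p2.png

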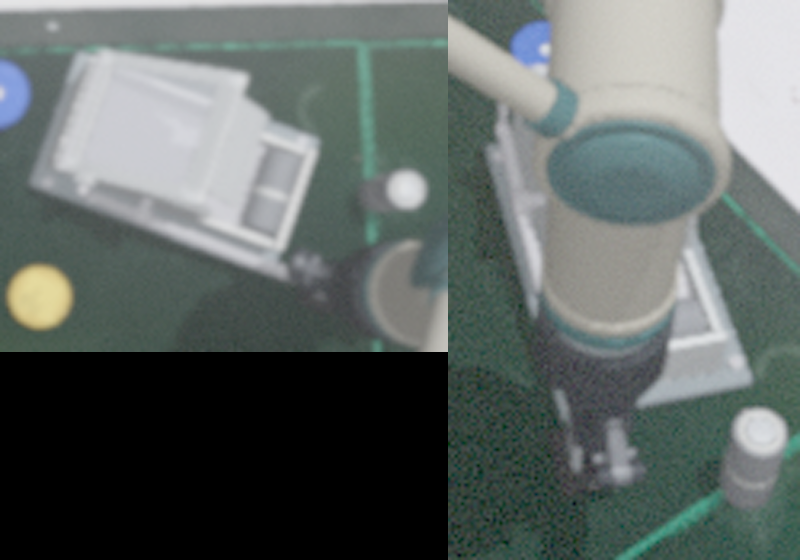

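The hood stands open and the cell lies in the tray (top crop about (275,185)). I'll feel for the stop now to confirm a full press.

```bash
python3 -m crank '{"grip":[0,0,0],"slide":[[0,0,-0.1],[0,0,-0.2],[0,0,-0.2]],"roll":[0,0,0]}';python3 -m crank '{"grip":[0,0,0],"slide":[[0,0,-0.1],[0,0,-0.2],[0,0,-0.2]],"roll":[0,0,0]}'
```

```text
clock: 6.05
position: [0.4565, -0.2854, 0.0294]
ee_rot: [0.692, 0.144, 0.692, -0.144]
contact_force: [-1.1, 2.0, 11.0]
width: -0.0001
clock: 6.35
position: [0.4566, -0.2854, 0.029]
ee_rot: [0.693, 0.144, 0.692, -0.144]
contact_force: [-3.5, 3.1, 21.4]
width: 0.0002
```

Stop met (21 N, tip at 29 mm). Now I'll let it up at 3 cm/s.

```bash
python3 -m crank '{"grip":[0,0,0,0,0,0,0,0,0,0,0,0,0,0,0,0,0,0,0,0],"slide":[[0,0,0.2],[0,0,0.4],[0,0,0.7],[0,0,1.0],[0,0,1.3],[0,0,1.6],[0,0,1.9],[0,0,2.2],[0,0,2.5],[0,0,2.8],[0,0,3.1],[0,0,3.4],[0,0,3.7],[0,0,4.0],[0,0,4.3],[0,0,4.6],[0,0,4.9],[0,0,5.2],[0,0,5.4],[0,0,5.5]],"roll":[0,0,0,0,0,0,0,0,0,0,0,0,0,0,0,0,0,0,0,0]}';python3 -m crank '{"grip":[0,0,0,0,0,0,0,0,0,0,0,0],"slide":[[0,0,0.1],[0,0,0.2],[0,0,0.3],[0,0,0.4],[0,0,0.5],[0,0,0.6],[0,0,0.7],[0,0,0.8],[0,0,0.9],[0,0,1],[0,0,1.2],[0,0,1.5]],"roll":[0,0,0,0,0,0,0,0,0,0,0,0]}'
```

```text
clock: 8.35
position: [0.4566, -0.2847, 0.0815]
ee_rot: [0.692, 0.145, 0.692, -0.144]
contact_force: [1.8, 1.2, 4.4]
width: 0.0004
clock: 9.55
position: [0.4561, -0.2856, 0.0961]
ee_rot: [0.692, 0.144, 0.692, -0.144]
contact_force: [0.4, 0.1, -0.1]
width: 0.0006
```

Force is now zero at 96 mm, so the pad is back up. Moving up and clear, back toward the left.

```bash
python3 -m crank '{"grip":[0,0,0,0,0,0,0,0,0,0,0,0,0,0,0],"slide":[[0,0,1],[0,0,3],[0,0,6],[0,0,10],[0,0,14],[-4,4,16],[-7,8,16],[-9,12,16],[-10,16,16],[-10,20,16],[-10,24,16],[-10,28,16],[-10,32,16],[-10,36,16],[-10,36,16]],"roll":[0,0,0,0,0,0,0,0,0,0,0,0,0,0,0]}'
python3 - <<'E'
from rig import manip
import cv2,numpy as np,pickle
from h import *
I0=pickle.load(open("i0.pkl","rb"))
o=np.zeros((560,800,3),np.uint8)
T=manip.get_image("top");S=manip.get_image("scene");pickle.dump((T,S),open("i3.pkl","wb"))
o[:352,:448]=cv2.resize(T["frame"][160:270,310:450],(448,352),interpolation=cv2.INTER_CUBIC)
o[:560,448:]=cv2.resize(S["frame"][230:405,285:395],(352,560),interpolation=cv2.INTER_CUBIC)
o=np.clip((o/255.)**.6*255,0,255).astype(np.uint8);cv2.imwrite("pics/p3.png",o[:,:,::-1])
D=cv2.absdiff(cv2.GaussianBlur(T["frame"],(5,5),0),cv2.GaussianBlur(I0["top"]["frame"],(5,5),0)).max(2)[160:270,290:450]
n,l,st,c=cv2.connectedComponentsWithStats((D>30).astype(np.uint8));print(st[1:][st[1:,4]>8]+[290,160,0,0,0])
E
```

```text
clock: 11.05
position: [0.3557, 0.0788, 0.2572]
ee_rot: [0.693, 0.143, 0.692, -0.141]
contact_force: [-0.5, -0.6, -0.2]
width: -0.0001
[[384 206  16  28 239]]
```

View pics/p3.png

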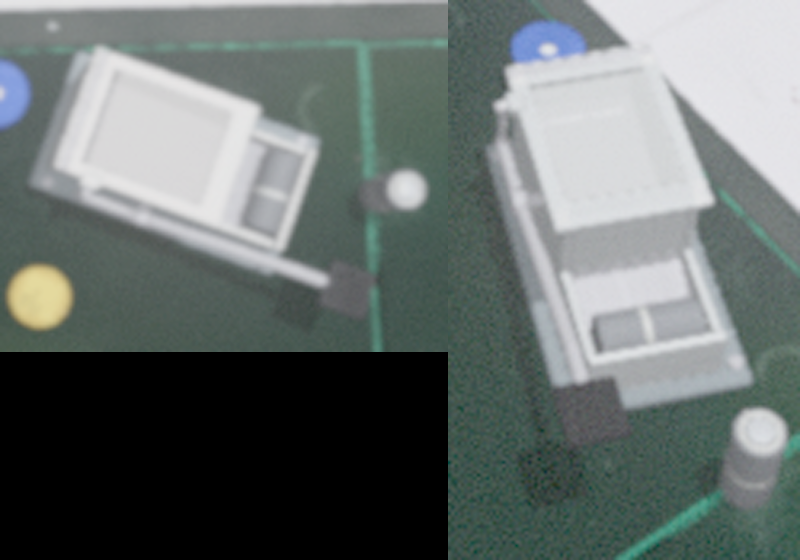

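The hood is flat shut and the pad is up at (348,290), where it started. The cell rests in the tray against the front stop, at about (270,190). Apart from the cell, nothing in the region has changed. Handing in.

```bash
python3 -c "
from rig import manip
print(manip.sign_off())"
```

```text
the job is handed in; nothing more can be done
None
```

The cell is out in the tray, the hood is eased shut, and I handed the job in at about 11 s on the robot's clock.

- **Press:** I pressed the pad with the shut fingertips until it met the stop, at 21 N with the tips 29 mm above the bench. An image shows the hood open and the cell rolled into the tray.
- **Release:** I let the pad up with the fingertips on it, at 3 cm/s or less and over about 2.5 s. The force fell to zero at 96 mm, where the pad was back up, and I then moved clear.
- **Last check:** The top and scene images show the hood flat shut, the pad back where it started and the cell against the tray's front stop. In the top view around the dispenser, the only change from the first image is the cell in the tray, so the standing cell, tin and spool have not visibly moved.
- **Disagreements:** Predicting the pad from the hood outline missed by about 1 cm, because the hinge position was uncertain. I used the direct camera measurements instead: the rays from the two fixed cameras passed within 4 mm of each other, and the wrist view gave a centre within 3 mm of theirs. The hood's yaw from its two edges also differed by 4 degrees (65 and 69), which did not matter for the press.

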